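# Close the drill case: fold the bur rack, then shut the cover

### The job

Pack up the surgical drill case: first push the upright bur rack down until it lies flat inside the case, and only then swing the hinged cover over it and press it fully shut. Push with the fingertips or the outside of the fingers only, without gripping the rack or the cover, and leave the jar, the steel cup and the hand driver where they are.

Things in the scene. Friction and masses are not known exactly. Their poses are not given: they have to be found in the camera images.
- case: Teal open-topped drill case fixed to the table, 130 mm deep (its x) by 200 mm wide (its y) by 55 mm tall to the rim, walls 5 mm. Origin: centre of its underside, on the table. Its x axis points from the front wall, nearer the robot, to the rear wall; y along its width, z up. The case may be turned about the vertical.
- rack (a joint): Angle of the bur rack, rad: 0 = lying flat inside the case, its upper face 11 mm below the rim; about 1.57 = standing upright; travel 0 to 1.68. Starts upright or nearly so (1.4 to 1.65). The hinge is stiff: the rack stays at any angle it is left at, and about 1 to 2 N on its upper part moves it.
- rack_hinge (a point): Middle of the rack's hinge axis: x = -45, y = 0, z = 40 mm in the case frame; the axis runs along the case's y. The rack is a white plate 75 mm from axis to free edge, 150 mm wide, 9 mm thick (flat: faces 4 mm above and 5 mm below the axis). It folds away from the front wall, towards the cover's hinge, so it is pushed on the face that looks to the front when upright and up when flat.
- rack_edge (a point): Middle of the rack's free edge on that front/upper face, 75 mm from the hinge axis; moves with the rack. The face carries slim burs under 2.5 mm proud, with a bare strip 50 mm wide down its middle.
- cover (a joint): Angle of the cover, rad: 0 = shut flat on the rim, 1.57 = upright, more = leaning back away from the case; travel 0 to 2.1. Starts open at 1.65 to 2.05. The hinge is stiff: the cover stays at any angle it is left at and does not fall shut; about 1.5 to 4 N near its free edge moves it. It strikes the rack if the rack still stands.
- cover_hinge (a point): Middle of the cover's hinge axis, at the top of the rear wall: x = 65, y = 0, z = 55.5 mm in the case frame; the axis runs along the case's y. The cover is a panel with a teal frame and a translucent pane, 136 mm from axis to free edge, 200 mm wide, 10 mm thick; shut, its underside is level with the axis and its outer face 65.5 mm above the table.
- cover_edge (a point): Middle of the cover's free edge on its outer face (which looks up when shut and to the rear when upright), 136 mm from the hinge axis; moves with the cover. Shut, it reaches 6 mm past the front wall.
- jar: Bystander, loose: small amber glass jar with a white cap, 48 mm diameter, 75 mm tall, standing to one side of the case. Origin: centre of its underside.
- cup: Bystander, loose: open steel cup, 64 mm across the rim, 60 mm tall, standing to one side of the case. Origin: centre of its underside.
- driver: Bystander, loose: hand driver lying on the table in front of the case, grey grip 85 by 20 by 16 mm with a steel shank; about 145 mm long along its x. Origin: underside, 30 mm from the grip's middle towards the shank.
There are look-alikes about, which are no part of the job. Of the things that look like the case, the largest one is meant.

How it is judged:
On the way, in this order (a step that is already met when the one before it is completed fails the run):
1. the rack lies flat (within 0.08 rad) while the cover is still open (over 0.9 rad) (value of joint rack below 0.08 rad and value of joint cover above 0.9 rad), for 0.2 s.
2. the cover is shut (within 0.04 rad) over the flat rack (value of joint cover below 0.04 rad and value of joint rack below 0.08 rad), for 0.2 s.
At the end, for the whole second after the job is handed in: The rack lies flat in the case (within 0.08 rad), the cover is shut on the rim (within 0.04 rad, about 5 mm at its free edge), both at rest; jar, cup and driver are within 20 mm of where they started (all of step 2 and velocity of joint rack between -0.05 and 0.05 rad/s and velocity of joint cover between -0.05 and 0.05 rad/s and distance of each of jar, cup, driver from where it was at the start of the episode below 0.02 m); the robot touches nothing.
It fails at once if the cover is swung down (below 0.75 rad) while the rack is still up (over 0.2 rad) (value of joint cover below 0.75 rad and value of joint rack above 0.2 rad).
It fails at once if the rack or the cover is pinched between the fingers (both faces pressed with over 3 N at once) ((contact force between the fingers and rack_c0 above 3 N and contact force between the fingers and rack_c1 above 3 N) or (contact force between the fingers and cover_c0 above 3 N and contact force between the fingers and cover_c1 above 3 N)).
It fails at once if the jar, cup or driver is lifted, carried or pushed more than 20 mm (distance of any of jar, cup, driver from where it was at the start of the episode above 0.02 m).
It also fails if it takes over 51 s, if anything falls off the work surface, if the arm or the gripper's body presses on something with over 40 N, if the wrist force passes 120 N, or if a joint passes its speed limit or range.

### The arm

A 7-joint arm with a two-finger parallel gripper is mounted at the origin on the work surface. World frame = base frame: x ahead of the robot, y to its left, z up, the work surface at z = 0. Lengths are in m, angles in rad, forces in N, time in s.
With the tool pointing down it reaches from about 0.35 to 0.9 m from the base axis. Payload 8.1 kg.
Tool frame: the origin (TCP) lies where the fingers leave the gripper's body, on its centre line; the fingertips stand 66 mm ahead of it and the grasp point (between the pads) lies 47 mm ahead of it (arm.tip_reach is the distance from the TCP to the fingertips, in m); z points along the fingers, y is the direction in which the jaws open and shut (so a half turn about z gives the same grasp; the last joint's range is limited). The gripper opens to 92 mm and grips with 3 to 60 N. Pads are 19 mm wide; open, the fingers measure 130 mm over their backs; the gripper's body (75 mm by 190 mm) begins 47 mm behind the grasp point.
Start: joints at [1.167, 0.434, 0.025, 1.573, -0.012, 1.134, -0.075], TCP at [0.185, -0.597, 0.292] pointing down, gripper open.
Joint ranges: [-2.62, 2.62], [-0.44, 2.09], [-1.27, 1.32], [0.08, 2.57], [-1.32, 4.46], [0.12, 2], [-2.74, 2.74]. Speed limits (rad/s): [2.22, 2.22, 3.01, 3.01, 3.14, 3.14, 3.14].

### API

Orientations are given as a rotation vector (axis times angle).
In Python, from cell import arm gives the robot as it stands.
- The arm moves only by the tool carry_out, never from a script. Its argument "plan" is a list of rows, each a list of 5 numbers: the shift along the world's x, y, z in cm, then the turn about the world's z in rad, then the finger opening in cm, from 0 to 9.18. In form: [[tx, ty, tz, spin, fingers], ...]. A call has 1 to 20 rows; each row is the pose to reach, as a shift and turn from the pose measured when the call began; what a row does not reach only later rows make up. A row lasts 1/10 s, in which the tool goes at most 50 mm and 8.59 degrees, less where a joint would pass 70% of its speed; a pose out of reach is approached as far as the arm can. A call with a gripper value outside its range is refused whole. The fingers move at their own pace and stop on an object; "squeeze" is the grip in N (left out, the last holds). Time passes only in rows, so rows that repeat a pose let the fingers close. It gives the time, the measured TCP pose, the force and the opening at its end, in the units of the state.
- arm.observe(): the state, without advancing time (a new reading comes with each control period).
- arm.get_image(name): name is "scene" or "top" or "wrist"; returns (picture, depth): 384x512x3 uint8, red, green, blue; 384x512 float32, m along the optical axis (not along the pixel's ray), 0 where there is no reading.
- arm.get_calibration(name): a dict with "intrinsics" (3x3 intrinsics, pixels), "rvec" (rotation vector, rad) and "tvec" (3), from world to camera coordinates, as OpenCV has them; the wrist camera has in their place "tool_from_camera" (4x4, takes a point from camera to tool coordinates, whose origin is the TCP and whose axes are the flange's). Camera axes: x right, y down, z forward; pixel columns grow to the right and rows downward; lengths in m; the calibration is good to about 2 mm. A picture is of the moment at which its call begins: read the wrist's pose just before it. get_calibration takes no time and is no camera call.
- arm.sign_off(): hands the job in, once; it reports no verdict.
The state is a dict: "clock": time; "joints": joint angles; "dq": joint speeds; "joint_efforts": joint torques, N m; "position": TCP position; "ee_rot": TCP orientation; "force": force on the tool from outside, world axes, zero at the start; "ft_torque": the same for the moment, N m; "width": opening from 0.0 (shut) to 1.0 (fully open).
Only numpy, scipy, OpenCV 4.12 (cv2) and the standard library are available. Lean on these libraries where they do the work, as an engineer would, in place of code of your own. Each camera call takes 0.05 s, during which the arm holds its last target. There are 200 camera calls.

## Working session

There is one attempt and no reset: what is moved stays moved. The work goes in short steps, Python scripts to look and compute and a tool call to move; the robot and the scene stay as the last step left them, time stands still between calls to the robot, and variables do not carry over. Pictures are saved under pics/ and viewed, about 8 in all and at most 12, crops included, and the job is handed in when it is done.

Besides the shell and the picture viewer there is one more tool, called as name([rows], argument=value, ...), one row to a line, values as JSON. carry_out: Moves the arm, as the interface text tells. Its arguments: {"type":"object","properties":{"plan":{"type":"array"},"squeeze":{"type":"number"}},"required":["plan"]}

```bash
mkdir -p pics; cat > h.py <<'E'
import numpy as np, cv2
from cell import arm
def cal(n):
    c=arm.get_calibration(n); R=cv2.Rodrigues(np.array(c["rvec"],float))[0]
    return np.array(c["intrinsics"]),R,np.array(c["tvec"],float).ravel()
def cloud(n,d):
    K,R,t=cal(n); v,u=np.mgrid[:d.shape[0],:d.shape[1]]
    p=np.stack([(u-K[0,2])/K[0,0]*d,(v-K[1,2])/K[1,1]*d,d],-1)
    return (p-t)@R
E
python3 - <<'E'
from h import *
ims=[]
for n in("scene","top"):
    p,d=arm.get_image(n); np.savez(n+"0.npz",p=p,d=d); cv2.imwrite(f"pics/{n}0.png",p[...,::-1]); 
    K,R,t=cal(n);print(n,K[0,0],-R.T@t,R[2],(d==0).mean())
print(arm.observe())
E
```

```text
scene 386.7248124942817 [1.12962672 0.2137773  0.85598266] [-0.56985438 -0.18737924 -0.80009687] 0.004109700520833333
top 403.6618239899089 [0.46379745 0.03652156 1.11418329] [ 0.13485507 -0.00148789 -0.99086422] 0.003941853841145833
{'clock': 0.1, 'joints': array([ 1.16738109,  0.43512855,  0.02497045,  1.57396871, -0.01162571,
        1.13400926, -0.07505088]), 'dq': array([-1.64511060e-05, -2.11741585e-03, -1.23318503e-03, -2.08518058e-03,
        1.24118228e-03, -5.04834125e-04,  9.28703875e-05]), 'joint_efforts': array([ 4.02759659e-03, -6.69131112e+01,  9.88736339e-01, -3.15144217e+01,
       -6.03799056e-02,  3.74498684e-02,  4.02139131e-05]), 'position': array([ 0.1850491 , -0.59660723,  0.29155319]), 'ee_rot': array([-3.10481124e+00, -4.70496528e-01,  4.76373222e-04]), 'force': array([-0.19479969, -0.1697087 ,  0.04645866]), 'ft_torque': array([-0.05479223, -0.05479431, -0.02058012]), 'width': 1.003953160356478}
```

View pics/scene0.png

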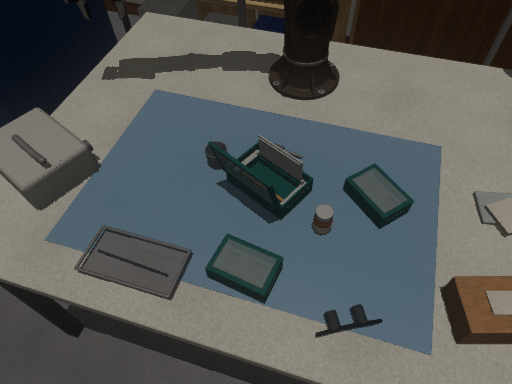

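View pics/top0.png

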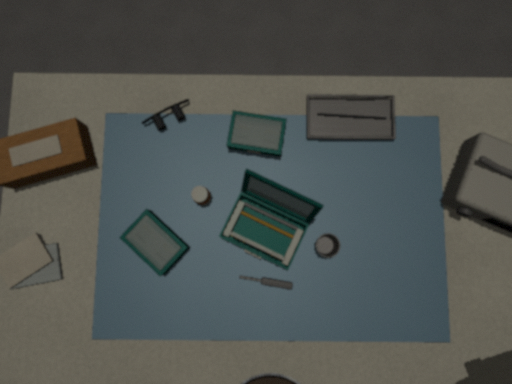

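The scene view shows the open case at about (270,178), with the closed look-alikes at (378,193) and (245,267). In the top view the case is at (263,232) with its cover up-right of it, the jar at (201,196), the cup at (326,245) and the driver at (268,282). The case is turned by about -20°.

```bash
python3 - <<'E'
from h import *
for n,(u0,u1,v0,v1) in dict(top=(212,330,165,275),scene=(200,320,130,222)).items():
    f=np.load(n+"0.npz");P=cloud(n,f['d']);p=f['p']
    hsv=cv2.cvtColor(p,cv2.COLOR_RGB2HSV)
    m=np.zeros(p.shape[:2],bool);m[v0:v1,u0:u1]=1
    teal=m&(hsv[...,0]>72)&(hsv[...,0]<98)&(hsv[...,1]>110)&(f['d']>0)
    for a,b in((.05,.061),(-.01,.2)):
        q=P[teal&(P[...,2]>a)&(P[...,2]<b)]
        r=cv2.minAreaRect(q[:,:2].astype(np.float32)*1000);print(n,a,b,len(q),r,np.round(cv2.boxPoints(r)).tolist())
    hi=m&(P[...,2]>.075)&(f['d']>0); q=P[hi]
    print("hi",len(q),np.histogram(q[:,2],bins=np.arange(.07,.22,.01))[0])
    np.save(n+"_hi.npy",np.c_[q,hsv[hi]])
    # bystanders
    tab=P[...,2]
    for z0,z1 in((.04,.09),):
        mk=((tab>.045)&(tab<.085)&(f['d']>0)).astype(np.uint8)
        k,l,s,c=cv2.connectedComponentsWithStats(mk)
        for i in range(1,k):
            if 40<s[i,4]<3000:
                w=P[l==i]; print(s[i],c[i].round(),np.median(w,0).round(3),w.max(0).round(3),w.min(0).round(3))
    mk=((tab>.008)&(tab<.03)&(P[...,0]>.25)&(P[...,0]<.45)&(abs(P[...,1])<.25)&(f['d']>0))
    w=P[mk];print("driver?",len(w),w.min(0),w.max(0))
E
```

```text
top 0.05 0.061 275 ((501.59808349609375, 20.148948669433594), (192.7195587158203, 130.77137756347656), 64.9654312133789) [[402.0, -39.0], [520.0, -95.0], [602.0, 80.0], [483.0, 135.0]]
top -0.01 0.2 2656 ((519.6095581054688, 11.792747497558594), (194.27801513671875, 170.48214721679688), 64.9654312133789) [[401.0, -40.0], [556.0, -112.0], [638.0, 64.0], [483.0, 136.0]]
hi 1839 [ 58 117 123 157 319 129 132 135 132  31  78 411  17   0]
[ 226  110   61   45 2024] [256. 132.] [0.765 0.043 0.051] [0.826 0.124 0.058] [ 0.705 -0.038  0.045]
[446 133  66  99 832] [469. 191.] [ 0.584 -0.507  0.067] [ 0.76  -0.465  0.085] [ 0.504 -0.631  0.045]
[191 186  19  18 261] [200. 195.] [0.591 0.187 0.076] [0.613 0.211 0.081] [0.571 0.167 0.045]
[219 187  92  83 987] [269. 219.] [0.545 0.002 0.058] [0.61  0.137 0.085] [ 0.401 -0.098  0.045]
[ 119  209   68   68 2265] [153. 242.] [0.467 0.31  0.051] [0.554 0.399 0.057] [0.381 0.223 0.045]
[316 233  24  25 139] [330. 245.] [ 0.463 -0.157  0.06 ] [ 0.494 -0.114  0.065] [ 0.433 -0.175  0.045]
driver? 398 [ 0.27149988 -0.24676235  0.00804882] [0.44986293 0.2
[... 641 characters left out ...]
45 -0.665  0.045]
[212 141  15  11  65] [220. 144.] [ 0.437 -0.143  0.058] [ 0.462 -0.114  0.063] [ 0.431 -0.164  0.045]
[221 142  92  69 898] [274. 174.] [0.484 0.044 0.059] [0.615 0.138 0.085] [ 0.399 -0.101  0.045]
[204 144  13  17  73] [209. 153.] [ 0.488 -0.163  0.056] [ 0.496 -0.133  0.063] [ 0.451 -0.177  0.045]
[ 345  164   69   56 1883] [379. 191.] [0.471 0.312 0.05 ] [0.554 0.398 0.057] [0.384 0.221 0.045]
[314 205  19  22 341] [323. 215.] [0.601 0.19  0.074] [0.615 0.213 0.08 ] [0.573 0.167 0.045]
[ 205  234   78   62 2699] [244. 264.] [0.768 0.046 0.05 ] [0.827 0.123 0.055] [ 0.704 -0.038  0.045]
driver? 137 [ 0.32752123 -0.23307129  0.0080045 ] [0.44986043 0.08611643 0.02352584]
```

```bash
cat >> h.py <<'E'
C=np.array([.5016,.0201]); YAW=np.radians(-25.0)
ex=np.array([np.cos(YAW),np.sin(YAW)]); ey=np.array([-ex[1],ex[0]])
def tocase(P): q=P[...,:2]-C; return np.stack([q@ex,q@ey,P[...,2]],-1)
def pose():
    s=arm.observe(); R=cv2.Rodrigues(s["ee_rot"])[0]
    return s,s["position"],np.arctan2(R[1,0],R[0,0])
def tipcase(): s,p,a=pose(); q=tocase(p); q[2]-=arm.tip_reach; return q
def delta(x,y,ztip):   # shift in cm from now to tip at case x,y (m), tip height; spin
    s,p,a=pose(); w=C+x*ex+y*ey
    return np.r_[(np.r_[w,ztip+arm.tip_reach]-p)*100,YAW-a].round(2)
E
python3 - <<'E'
from h import *
for n in("top","scene"):
    a=np.load(n+"_hi.npy");q=tocase(a[:,:3])
    for nm,lo,hi,h in(("rack",-.09,.0,(-.045,.04)),("cover",.04,.2,(.065,.0555))):
        m=(q[:,0]>lo)&(q[:,0]<hi)&(abs(q[:,1])<.1); w=q[m]
        if len(w)<20: print(n,nm,len(w));continue
        print(n,nm,len(w),"y",w[:,1].min().round(3),w[:,1].max().round(3),"zmax",w[:,2].max().round(3))
        for z in np.arange(.08,.2,.02):
            s=w[abs(w[:,2]-z)<.008]
            if len(s)>5: print("  z%.2f x"%z,np.percentile(s[:,0],[5,50,95]).round(4))
print(arm.tip_reach, delta(-.085,0,.226), delta(-.085,0,.095))
E
```

```text
top rack 244 y -0.072 0.075 zmax 0.121
  z0.08 x [-0.05   -0.0497 -0.0494]
  z0.10 x [-0.0508 -0.0494 -0.0439]
  z0.12 x [-0.0485 -0.0457 -0.0413]
top cover 1593 y -0.099 0.1 zmax 0.192
  z0.08 x [0.0693 0.0754 0.0775]
  z0.10 x [0.0742 0.0802 0.0829]
  z0.12 x [0.0788 0.0855 0.0881]
  z0.14 x [0.0843 0.0906 0.0931]
  z0.16 x [0.0887 0.0947 0.0962]
  z0.18 x [0.0943 0.0981 0.1054]
scene rack 578 y -0.074 0.076 zmax 0.12
  z0.08 x [-0.0443 -0.0412 -0.0395]
  z0.10 x [-0.0446 -0.0408 -0.0394]
  z0.12 x [-0.0484 -0.045  -0.04  ]
scene cover 1181 y -0.099 0.1 zmax 0.191
  z0.08 x [0.0769 0.0793 0.0812]
  z0.10 x [0.0816 0.0843 0.0862]
  z0.12 x [0.0864 0.0895 0.0915]
  z0.14 x [0.0922 0.0944 0.0966]
  z0.16 x [0.0977 0.1    0.102 ]
  z0.18 x [0.0976 0.1036 0.1062]
0.0655 [ 2.395e+01  6.526e+01 -1.000e-02 -7.400e-01] [ 23.95  65.26 -13.11  -0.74]
```

carry_out([
  [4,11,0,-0.12,6],
  [8,22,0,-0.25,3],
  [12,33,0,-0.37,0],
  [16,44,0,-0.5,0],
  [20,55,0,-0.62,0],
  [23.95,65.25,0,-0.74,0],
  [23.95,65.25,0,-0.74,0],
  [23.95,65.25,0,-0.74,0],
  [23.95,65.25,0,-0.74,0],
  [23.95,65.25,0,-0.74,0],
  [23.95,65.25,0,-0.74,0],
  [23.95,65.25,0,-0.74,0],
  [23.95,65.25,0,-0.74,0],
  [23.95,65.25,0,-0.74,0],
  [23.95,65.25,0,-0.74,0],
  [23.95,65.25,0,-0.74,0],
  [23.95,65.25,0,-0.74,0],
  [23.95,65.25,0,-0.74,0],
], squeeze=10)

```text
clock: 1.9
position: [0.4242, 0.0545, 0.2914]
ee_rot: [-3.065, 0.688, 0.0]
force: [0.5, -0.0, -0.4]
width: 0.008
```

```bash
python3 - <<'E'
from h import *
print(tipcase(),delta(-.085,0,.095),pose()[0]['clock'])
s,p,_=pose()
pc,d=arm.get_image("wrist");cv2.imwrite("pics/w1.png",pc[...,::-1])
def path(h,pts,sgn,off,s,dx):
    for th in pts:
        c=np.array([h[0]-0,h[1]])
        x=h[0]+sgn*s*np.cos(th)-sgn*off*np.sin(th); z=h[1]+s*np.sin(th)+off*np.cos(th)
        print(round(th,2),delta(x-sgn*.0095,0,z), round(x-sgn*.0095,4),round(z,4))
path((-.045,.04),np.linspace(1.57,0,12),1,.004,.055,0)
E
```

```text
[-0.08473758 -0.00150995  0.22587109] [ 4.000e-02  1.500e-01 -1.309e+01  1.000e-02] 1.9
1.57 [ 2.44e+00 -9.80e-01 -1.31e+01  1.00e-02] -0.0585 0.095
1.43 [ 3.15e+00 -1.32e+00 -1.31e+01  1.00e-02] -0.0506 0.095
1.28 [ 3.850e+00 -1.640e+00 -1.321e+01  1.000e-02] -0.0428 0.0939
1.14 [ 4.540e+00 -1.960e+00 -1.343e+01  1.000e-02] -0.0353 0.0917
1.0 [ 5.190e+00 -2.270e+00 -1.376e+01  1.000e-02] -0.0281 0.0884
0.86 [ 5.790e+00 -2.550e+00 -1.418e+01  1.000e-02] -0.0215 0.0842
0.71 [ 6.33e+00 -2.80e+00 -1.47e+01  1.00e-02] -0.0155 0.079
0.57 [ 6.790e+00 -3.010e+00 -1.529e+01  1.000e-02] -0.0104 0.0731
0.43 [ 7.180e+00 -3.190e+00 -1.595e+01  1.000e-02] -0.0061 0.0665
0.29 [ 7.480e+00 -3.330e+00 -1.667e+01  1.000e-02] -0.0029 0.0593
0.14 [ 7.680e+00 -3.430e+00 -1.742e+01  1.000e-02] -0.0006 0.0518
0.0 [ 7.78e+00 -3.47e+00 -1.82e+01  1.00e-02] 0.0005 0.044
```

View pics/w1.png

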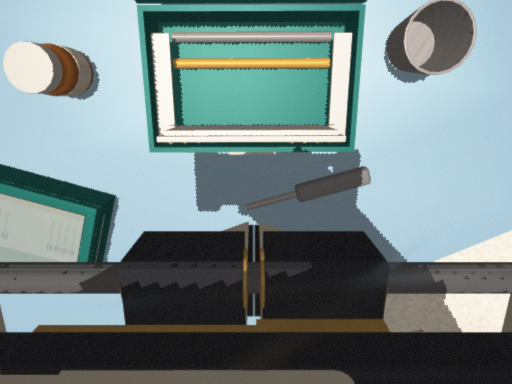

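The wrist view shows the case square to the gripper. The shut fingers at (255,270) line up with the rack's middle at (250,135), and the driver lies on the table at (310,190), below the path.

carry_out([
  [0,0.1,-4,0.01,0],
  [0,0.1,-8,0.01,0],
  [0,0.1,-11,0.01,0],
  [0,0.1,-13.1,0.01,0],
  [0,0.1,-13.1,0.01,0],
  [1.2,-0.4,-13.1,0.01,0],
  [2.4,-1,-13.1,0.01,0],
  [3.15,-1.3,-13.1,0.01,0],
  [3.85,-1.65,-13.2,0.01,0],
  [4.55,-1.95,-13.45,0.01,0],
  [5.2,-2.25,-13.75,0.01,0],
  [5.8,-2.55,-14.2,0.01,0],
  [6.35,-2.8,-14.7,0.01,0],
  [6.8,-3,-15.3,0.01,0],
  [7.2,-3.2,-15.95,0.01,0],
  [7.5,-3.35,-16.7,0.01,0],
  [7.7,-3.45,-17.4,0.01,0],
  [7.8,-3.5,-18.2,0.01,0],
  [7.8,-3.5,-18.5,0.01,0],
  [7.8,-3.5,-18.5,0.01,0],
])

```text
clock: 3.95
position: [0.5025, 0.0198, 0.109]
ee_rot: [3.069, -0.672, 0.003]
force: [-13.4, -2.0, 45.9]
width: 0.004
```

```bash
python3 - <<'E'
from h import *
print(tipcase(),pose()[0]['force'])
p,d=arm.get_image("scene");cv2.imwrite("pics/s2.png",cv2.resize(p[110:250,180:360,::-1],None,fx=4,fy=4))
E
```

```text
[1.00195230e-03 8.93724890e-05 4.35432415e-02] [-13.44653634  -1.98650998  45.91462639]
```

View pics/s2.png

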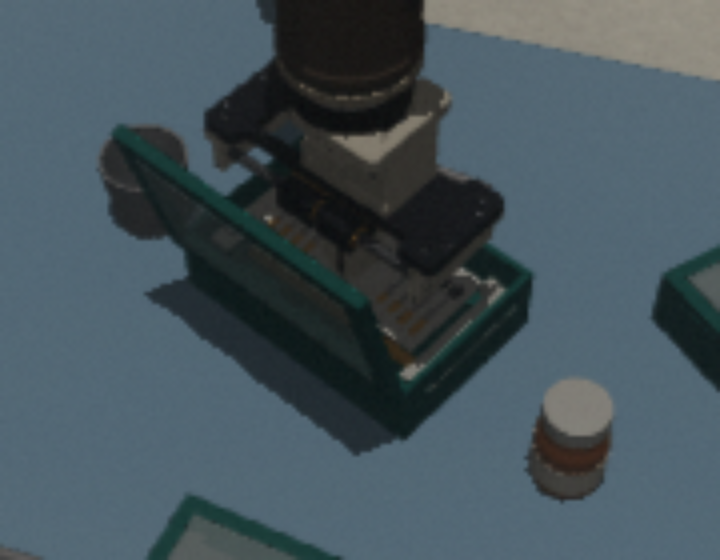

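The tip reads 43.5 mm with 46 N on it, and the picture shows the rack lying flat with the burs facing up. I'll lift and go behind the cover.

carry_out([
  [0,0,4,0,0],
  [0,0,8,0,0],
  [0,0,12,0,0],
  [0,0,16,0,0],
  [0,0,20,0,0],
  [0,0,20,0,0],
  [3.4,-1.6,20,0,0],
  [6.8,-3.2,20,0,0],
  [10.2,-4.8,20,0,0],
  [13.6,-6.3,20,0,0],
  [13.6,-6.3,20,0,0],
  [13.6,-6.3,20,0,0],
  [13.6,-6.3,20,0,0],
])

```text
clock: 5.3
position: [0.6379, -0.0426, 0.3083]
ee_rot: [3.069, -0.671, 0.002]
force: [0.1, -0.4, -0.2]
width: 0.006
```

```bash
python3 - <<'E'
from h import *
print(tipcase(),pose()[0]['force'],pose()[0]['clock'])
p,d=arm.get_image("top");P=cloud("top",d);q=tocase(P)
m=(abs(q[...,0]+.02)<.012)&(abs(q[...,1])<.06)&(d>0);print("rack z front",np.median(q[m][:,2]))
m=(abs(q[...,0]-.015)<.01)&(abs(q[...,1])<.06)&(d>0);print("rack z edge",np.median(q[m][:,2]))
print("down",delta(.15,0,.15))
h=(.065,.0555);s=.105
for th in np.linspace(1.4,0,12):
    x=h[0]-0+(-1)*s*np.cos(th)+.010*np.sin(th); x=h[0]-s*np.cos(th)+.010*np.sin(th); z=h[1]+s*np.sin(th)+.010*np.cos(th)
    print(round(th,2),delta(x+.0095,0,z),round(x+.0095,3),round(z,3))
for x in(.13,.12,.11,.10,.09): print(x,delta(x,0,.15))
E
```

```text
[0.15002139 0.00081543 0.24279336] [ 0.050078   -0.39913137 -0.1760616 ] 5.3
rack z front 0.046411032338715415
rack z edge 0.685610256222165
down [-0.03 -0.08 -9.32 -0.01]
1.4 [-7.59  3.45 -8.25 -0.01] 0.067 0.161
1.27 [-8.8   4.01 -8.44 -0.01] 0.053 0.159
1.15 [-9.97  4.55 -8.79 -0.01] 0.04 0.155
1.02 [-1.109e+01  5.080e+00 -9.310e+00 -1.000e-02] 0.028 0.15
0.89 [-1.215e+01  5.570e+00 -9.980e+00 -1.000e-02] 0.016 0.143
0.76 [-1.312e+01  6.020e+00 -1.079e+01 -1.000e-02] 0.006 0.135
0.64 [-1.398e+01  6.430e+00 -1.173e+01 -1.000e-02] -0.004 0.126
0.51 [-1.474e+01  6.780e+00 -1.278e+01 -1.000e-02] -0.012 0.115
0.38 [-1.536e+01  7.070e+00 -1.393e+01 -1.000e-02] -0.019 0.104
0.25 [-1.585e+01  7.300e+00 -1.516e+01 -1.000e-02] -0.025 0.092
0.13 [-1.619e+01  7.460e+00 -1.645e+01 -1.000e-02] -0.028 0.079
0.0 [-1.639e+01  7.550e+00 -1.777e+01 -1.000e-02] -0.03 0.066
0.13 [-1.84  0.76 -9.32 -0.01]
0.12 [-2.75  1.19 -9.32 -0.01]
0.11 [-3.65  1.61 -9.32 -0.01]
0.1 [-4.56  2.03 -9.32 -0.01]
0.09 [-5.47  2.45 -9.32 -0.01]
```

The rack's face reads about 46 mm with its burs, so it is flat. Next I go down behind the cover and push it past upright.

carry_out([
  [0,0,-4,0,0],
  [0,0,-7.5,0,0],
  [0,0,-8.8,0,0],
  [0,0,-8.8,0,0],
  [-0.9,0.35,-8.8,0,0],
  [-1.85,0.75,-8.8,0,0],
  [-2.75,1.2,-8.7,0,0],
  [-3.65,1.6,-8.6,0,0],
  [-4.55,2.05,-8.5,0,0],
  [-5.5,2.45,-8.4,0,0],
  [-6.5,2.95,-8.3,0,0],
  [-7.6,3.45,-8.25,0,0],
  [-8.8,4,-8.45,0,0],
  [-8.8,4,-8.45,0,0],
])

```text
clock: 6.75
position: [0.5478, -0.0014, 0.224]
ee_rot: [3.069, -0.668, -0.001]
force: [0.4, -0.9, 0.4]
width: 0.003
```

```bash
python3 - <<'E'
from h import *
print(tipcase(),pose()[0]['force'],pose()[0]['clock'])
p,d=arm.get_image("scene");cv2.imwrite("pics/s3.png",cv2.resize(p[80:250,160:360,::-1],None,fx=3,fy=3))
h=(.065,.0555);s=.105
for th in np.linspace(1.27,0,13):
    x=h[0]-s*np.cos(th)+.010*np.sin(th); z=h[1]+s*np.sin(th)+.010*np.cos(th)
    print(round(th,2),delta(x+.0095,0,z),round(x+.0095,3),round(z,3))
E
```

```text
[5.09039203e-02 3.89115097e-05 1.58463750e-01] [ 0.44975952 -0.91797393  0.36264786] 6.75
1.27 [ 0.09 -0.03  0.02 -0.01] 0.053 0.159
1.16 [-0.89  0.43 -0.27 -0.01] 0.042 0.156
1.06 [-1.84  0.87 -0.67 -0.01] 0.032 0.152
0.95 [-2.74  1.29 -1.17 -0.01] 0.022 0.147
0.85 [-3.59  1.68 -1.78 -0.01] 0.012 0.141
0.74 [-4.37  2.05 -2.48 -0.01] 0.004 0.134
0.64 [-5.08  2.38 -3.27 -0.01] -0.004 0.126
0.53 [-5.72  2.68 -4.14 -0.01] -0.011 0.117
0.42 [-6.26  2.93 -5.08 -0.01] -0.017 0.108
0.32 [-6.72  3.14 -6.08 -0.01] -0.022 0.098
0.21 [-7.07  3.31 -7.12 -0.01] -0.026 0.087
0.11 [-7.33  3.43 -8.2  -0.01] -0.029 0.077
0.0 [-7.48  3.5  -9.31 -0.01] -0.03 0.066
```

View pics/s3.png

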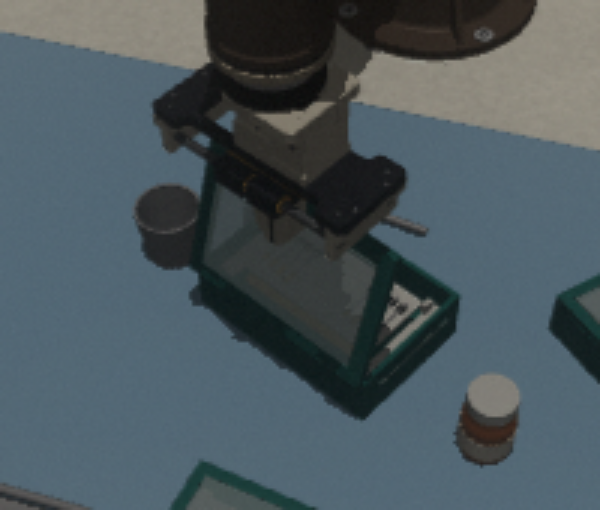

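The cover now leans forward with the fingers behind it at (285,215), and the rack is flat underneath, seen at (405,310). I'll swing it shut.

carry_out([
  [-0.9,0.4,-0.25,0,0],
  [-1.85,0.85,-0.65,0,0],
  [-2.75,1.3,-1.2,0,0],
  [-3.6,1.7,-1.8,0,0],
  [-4.35,2.05,-2.5,0,0],
  [-5.1,2.4,-3.3,0,0],
  [-5.7,2.7,-4.15,0,0],
  [-6.25,2.95,-5.1,0,0],
  [-6.7,3.15,-6.1,0,0],
  [-7.05,3.3,-7.1,0,0],
  [-7.35,3.45,-8.2,0,0],
  [-7.5,3.5,-9.1,0,0],
  [-7.5,3.5,-9.4,0,0],
  [-7.5,3.5,-9.6,0,0],
  [-7.5,3.5,-9.6,0,0],
  [-7.5,3.5,-9.6,0,0],
  [-7.5,3.5,-9.6,0,0],
])

```text
clock: 8.5
position: [0.4734, 0.0333, 0.1306]
ee_rot: [3.068, -0.668, 0.002]
force: [-16.5, -1.0, 51.2]
width: 0.007
```

```bash
python3 - <<'E'
from h import *
print(tipcase(),pose()[0]['force'],pose()[0]['clock'])
E
```

```text
[-3.11341711e-02  3.11271508e-05  6.50734858e-02] [-16.50037684  -0.99598236  51.22027028] 8.5
```

The tip stands at 65.1 mm (shut is 65.5) with 51 N on it. I'll lift straight up, back away and check.

carry_out([
  [0,0,3,0,0],
  [0,0,7,0,0],
  [0,0,11,0,0],
  [0,0,15,0,0],
  [0,0,18,0,0],
  [-2,-4,18,0,0],
  [-5,-8,18,0,0],
  [-7,-13,18,0,0],
  [-9,-18,18,0,0],
  [-10,-22,18,0,0],
  [-10,-26,18,0,0],
  [-10,-30,18,0,0],
  [-10,-30,18,0,0],
  [-10,-30,18,0,0],
])

```text
clock: 9.9
position: [0.3731, -0.2673, 0.31]
ee_rot: [3.068, -0.672, 0.0]
force: [0.2, 0.8, 0.4]
width: 0.002
```

```bash
python3 - <<'E'
from h import *
for n in("top","scene"):
    p,d=arm.get_image(n);q=tocase(cloud(n,d));P=cloud(n,d);o=np.load(n+"0.npz");Po=cloud(n,o['d'])
    m=(abs(q[...,0])<.08)&(abs(q[...,1])<.105)&(q[...,2]>.045)&(d>0);w=q[m]
    for a,b in((-.071,-.062),(.05,.065)):
        s=w[(w[:,0]>a)&(w[:,0]<b)];print(n,a,"z",np.median(s[:,2]).round(4))
    for nm,c in(("jar",(.592,.189)),("cup",(.463,-.145)),("driver",None)):
        r=[]
        for A in(Po,P):
            if c: k=(np.hypot(A[...,0]-c[0],A[...,1]-c[1])<.045)&(A[...,2]>.045)&(A[...,2]<.1)
            else:
                Q=tocase(A); k=(Q[...,0]<-.075)&(A[...,0]>.3)&(abs(A[...,1])<.1)&(A[...,2]>.009)&(A[...,2]<.03)
            r.append(np.r_[k.sum(),np.median(A[k],0).round(4)])
        print(nm,*r)
    if n=="scene":cv2.imwrite("pics/s4.png",cv2.resize(p[80:250,160:360,::-1],None,fx=3,fy=3))
s=pose()[0];print(s['clock'],s['force'])
E
```

```text
top -0.071 z 0.0663
top 0.05 z 0.0666
jar [2.610e+02 5.912e-01 1.873e-01 7.560e-02] [2.620e+02 5.910e-01 1.873e-01 7.560e-02]
cup [ 1.390e+02  4.632e-01 -1.573e-01  5.960e-02] [ 1.380e+02  4.611e-01 -1.567e-01  5.990e-02]
driver [ 3.030e+02  3.645e-01 -5.400e-03  1.580e-02] [ 3.140e+02  3.646e-01 -2.900e-03  1.590e-02]
scene -0.071 z 0.0662
scene 0.05 z 0.0647
jar [3.410e+02 6.008e-01 1.900e-01 7.430e-02] [3.380e+02 6.011e-01 1.900e-01 7.420e-02]
cup [ 1.380e+02  4.555e-01 -1.499e-01  5.610e-02] [ 2.080e+02  4.598e-01 -1.472e-01  5.560e-02]
driver [6.500e+01 3.704e-01 4.330e-02 1.340e-02] [1.380e+02 3.683e-01 1.320e-02 1.520e-02]
10.0 [0.2619734  0.31903377 0.78618363]
```

View pics/s4.png

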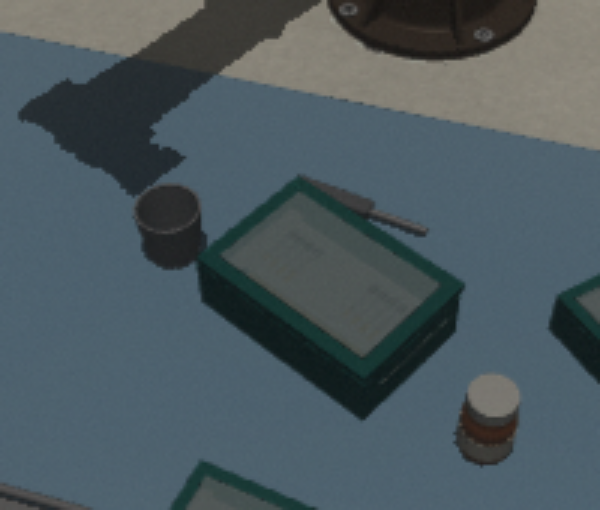

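The cover is level and shut (front and rear edges agree within 2 mm), and nothing else was disturbed.

```bash
python3 -c "
from cell import arm
print(arm.sign_off())"
```

```text
the job is handed in; nothing more can be done
None
```

I folded the rack flat with the shut fingertips, then swung the cover over from behind, pressed it shut, backed the arm away and handed the job in at about 10 s. No verdict was reported.

- **Rack:** the fingertips stood at 43.5 mm on its face (44 mm is flat) with 46 N of push. I could not see its free edge from the top camera because the arm was in the way, but a view from the side camera showed it lying flat before the cover came down.
- **Cover:** the fingertips stood at 65.1 mm on it (65.5 mm is shut) with 51 N of push. After I released it, its front edge read 66.3 mm from the top camera and 66.2 mm from the scene camera. Its rear edge read 66.6 and 64.7 mm, so the two views differ by about 2 mm there, which is within calibration.
- **Bystanders:** in the top view the jar, cup and driver had moved no more than about 2.5 mm, which is within measurement noise. The scene view's driver reading changed by about 30 mm, but only because the rack and cover had been hiding part of it at the start.
- **Arm:** it ended clear of everything, with under 1 N on the wrist.

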